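# Wedge the propagator hood open to its stop collar

## Task

Air the seedlings: take the yellow wooden wedge, set it on the bench square to the middle of the propagator's front rail, thin end first, and slide it in under the rail so that it alone raises the hinged hood to the height marked by the red collar on the stay rod. Leave the hood snug, bearing lightly up against the collar's rubber washer with the wedge holding it there, but do not force it, because the thin pane strains if the hood is jammed against the collar. Do not lift or push the hood by hand, and leave the other things on the bench where they are.

Things in the scene. Friction and masses are not known exactly. Their poses are not given: they have to be found in the camera images.
- frame: Fixed base of the propagator, on the bench: plinth at the back, two low runners, and in front an upright stay rod. Origin on the bench below the middle of the hood's front face; x from the front to the back (the way the wedge slides in), y along the front rail (hood spans 160 mm either side), z up. Bench clear in front, and under the hood up to the seed tray at x = 180 mm.
- hood: Hinged wooden hood with a thin clear pane, 0.8 to 1.3 kg, about half carried at the front rail; 320 x 315 mm. Front rail's top 63 mm above the bench when shut, back 125 mm. Origin on the hinge axis (along y, at x = 315, z = 45 mm in the frame); axes as the frame's when shut; the front rises as it turns. Falls shut unless held.
- rail_edge (a point): Middle of the rounded lower edge (radius 4 mm) of the hood's front rail, its lowest line, 4 mm behind the rail's face. 9 mm above the bench when shut (the gap for the wedge); it rises with the hood, and the wedge carries the hood here.
- lug_top (a point): Upper face of the steel fork on the hood's front corner that rides up the stay rod (at x = 20, y = -180 mm in the frame; rod 7 mm thick, top 140 mm above the bench). 49 mm above the bench when shut; rises 0.94 mm for each mm at the rail edge.
- collar: Red stop collar on the stay rod, 22 mm across, 12 mm tall: the height mark. Origin at the centre of its underside, out of which a worn rubber washer stands 1 to 6 mm: the fork meets that. Snug: presses with a few N; over 9 N strains the pane. The wedge slides under the hood's weight with 3 to 9 N of push; once snug the push climbs by 2 to 5 N per mm, about 1 N for each N on the collar.
- wedge_grip (a point): Where to grip the yellow wooden wedge: on its middle line, 110 mm from the thin end, 70 mm from the heel, 13 mm above its underside (26 mm thick here); x points to the thin end, z up. Wedge 180 mm long, 44 mm wide, 4 mm thick at the thin end, 40 mm at the heel (rises 1 in 5), flat underneath, 130 g, slides easily (friction about 0.35), stays put under load when let go.
- wedge_nose (a point): Middle of the wedge's thin end, 2 mm above its underside; axes as for wedge_grip.
- wedge: The same wedge; origin in the middle of its underside, 90 mm from either end; x to the thin end.
- pot: Terracotta flower pot, 84 mm across, 75 mm tall, loose; origin at the middle of its foot. Leave alone.
- twine: Spool of garden twine, 52 mm across, 54 mm tall, loose, standing; origin at the middle of its foot. Leave alone.
- file: Flat file with a wooden handle, 210 mm long, lying loose, 25 mm tall at the handle; origin at the inner end of the blade (110 mm of blade towards x, 100 mm of tang and handle towards -x). Leave alone.

How it is judged:
On the way, in this order (a step that is already met when the one before it is completed fails the run):
1. the wedge lies flat on the bench with its thin end under the front rail (x of wedge_nose in the frame of frame above 0.006 m and y of wedge_nose in the frame of frame between -0.06 and 0.06 m and height (world z) of wedge_nose below 0.006 m and angle between wedge_grip's own z axis and vertical below 0.06 rad), for 0.1 s.
2. the hood rides up on the wedge (height (world z) of rail_edge above 0.014 m and contact force between hood and wedge above 1 N and height (world z) of wedge_nose below 0.006 m and angle between wedge_grip's own z axis and vertical below 0.06 rad), for 0.1 s.
At the end, for the whole second after the job is handed in: Hood up against the collar with 1 to 9 N and resting on the wedge, which lies flat on the bench, at rest, thin end 60 mm or more behind the rail's face, within 60 mm of its middle, square to it within 0.25 rad; pot, twine and file within 25 mm of their start (contact force between hood and collar above 1 N and contact force between hood and wedge above 1 N and x of wedge_nose in the frame of frame above 0.06 m and y of wedge_nose in the frame of frame between -0.06 and 0.06 m and angle between the x axis of wedge_grip and the x axis of frame, either way round below 0.25 rad and height (world z) of wedge_nose below 0.006 m and angle between wedge_grip's own z axis and vertical below 0.06 rad and linear speed of wedge below 0.01 m/s and distance of each of pot, twine, file from where it was at the start of the episode below 0.025 m); the robot touches nothing.
It fails at once if the hood is forced against the collar with more than 9 N (contact force between hood and collar above 9 N).
It fails at once if the robot pushes or lifts the hood or the collar itself (more than 4 N) (contact force between any of the arm, the fingers and hood above 4 N or contact force between any of the arm, the fingers and collar above 4 N).
It fails at once if a bystander is knocked away (more than 40 mm) (distance of any of pot, twine, file from where it was at the start of the episode above 0.04 m).
It also fails if it takes over 69 s, if anything falls off the work surface, if the arm or the gripper's body presses on something with over 40 N, if the wrist force passes 120 N, or if a joint passes its speed limit or range.

## Robot

A 6-joint arm with a two-finger parallel gripper is mounted at the origin on the work surface. World frame = base frame: x ahead of the robot, y to its left, z up, the work surface at z = 0. Lengths are in m, angles in rad, forces in N, time in s.
With the tool pointing down it reaches from about 0.225 to 0.875 m from the base axis. Payload 3.4 kg.
Tool frame: the origin (TCP) lies between the finger pads; the fingertips stand 17 mm ahead of it and the grasp point (between the pads) lies 2 mm behind it; y points along the fingers, z is the direction in which the jaws open and shut, and the axes are right-handed (so a half turn about y gives the same grasp; the last joint's range is limited). The gripper opens to 85 mm and grips with 20 to 120 N. Pads are 22 mm wide; open, the fingers measure 114 mm over their backs; the gripper's body (76 mm by 85 mm) begins 54 mm behind the grasp point. The pads swing forward as they close: fully open they stand 13 mm farther back than shut.
Start: joints at [1.13, 0.276, 1.505, -0, 1.361, -0.121], TCP at [0.181, 0.546, 0.248] pointing down, gripper open.
Joint ranges: [-2.89, 2.89], [-0.75, 2.08], [0.22, 2.7], [-1.18, 4.32], [0.11, 2.71], [-2.7, 2.7]. Speed limits (rad/s): [2.57, 2.57, 3.14, 3.14, 3.14, 3.14].

## Interface

Orientations are given as a unit quaternion [w, x, y, z].
In Python, from rig import manip, get_image, camera_model, sign_off, spot_in, silhouettes, spot_point gives the robot as it stands.
- The arm moves only by the tool jog_arm, never from a script. Its argument "targets" is a list of rows, each a list of 3 entries, a list of its own where there are three numbers: the finger opening in m, from 0 to 0.0854, then the shift along the world's x, y, z in m, then the turn about the world's z in rad. In form: [[claw, [x, y, z], spin], ...]. A call has 1 to 10 rows; each row shifts and turns the commanded pose from where the row before left it; what a row does not reach is not made up. A row lasts 1/8 s, in which the tool goes at most 62.5 mm and 10.7 degrees, less where a joint would pass 70% of its speed; a pose out of reach is approached as far as the arm can. A call with a gripper value outside its range is refused whole. The fingers move at their own pace and stop on an object; "force" is the grip in N (left out, the last holds). Time passes only in rows, so rows that do not move let the fingers close. It gives the time, the measured TCP pose, the force and the opening at its end, in the units of the state.
- manip.get_state(): the state, without advancing time (a new reading comes with each control period).
- get_image(name): name is "scene" or "side" or "wrist"; returns (picture, depth): 400x640x3 uint8, red, green, blue; 400x640 float32, m along the optical axis (not along the pixel's ray), 0 where there is no reading.
- camera_model(name): a dict with "mtx" (3x3 intrinsics, pixels), "world_from_camera" (4x4, takes a point from camera to world coordinates). Camera axes: x right, y up, looking along -z (the intrinsics and any distortion apply to the point x, -y, -z); pixel columns grow to the right and rows downward; lengths in m; the calibration is good to about 2 mm. A picture is of the moment at which its call begins: read the wrist's pose just before it. camera_model takes no time and is no camera call; for the wrist camera it gives the pose at the moment of the call.
- sign_off(): hands the job in, once; it reports no verdict.
Trained networks look in the newest picture that a camera, given by its name, has taken for a name from the list of things; names that differ only in an ending like _2 or _b are one class to them, and where a whole thing is asked for, a point or a joint stands for the part that bears it (a point fixed in the world has none). Each returns a list of dicts, best first, with "score" (0 to 1); they miss things now and then, are a little off and sometimes report something else, mostly with a low value. They report only what shows in the picture. A call takes as long as a camera call.
- spot_in(name, camera): "position" ([column, row] in pixels, amid what is visible of it).
- silhouettes(name, camera): "mask" (400x640 bool, what is visible of it) and "position" ([column, row] in pixels, amid what is visible of it).
- spot_point(name, camera): "position" ([column, row] in pixels: a listed point, or the origin of a listed thing).
The state is a dict: "clock": time; "qpos": joint angles; "qd": joint speeds; "effort": joint torques, N m; "position": TCP position; "ee_rot": TCP orientation; "contact_force": force on the tool from outside, world axes, zero at the start; "moment": the same for the moment, N m; "width": finger opening in m.
Only numpy, scipy, OpenCV 4.12 (cv2) and the standard library are available. Lean on these libraries where they do the work, as an engineer would, in place of code of your own. Each camera call takes 0.05 s, during which the arm holds its last target.

## Working session

There is one attempt and no reset: what is moved stays moved. The work goes in short steps, Python scripts to look and compute and a tool call to move; the robot and the scene stay as the last step left them, time stands still between calls to the robot, and variables do not carry over. Pictures are saved under pics/ and viewed, and the job is handed in when it is done.

Besides the shell and the picture viewer there is one more tool, called after ">>>" by a JSON object that holds its "op" and its "data". jog_arm: Moves the arm, as the interface text tells. Its arguments: {"type":"object","properties":{"targets":{"type":"array","items":{"type":"array"}},"force":{"type":"number"}},"required":["targets"]}

```bash
mkdir -p pics
cat > h.py <<'E'
from rig import manip, get_image, camera_model, sign_off, spot_in, silhouettes, spot_point
import numpy as np, cv2
np.set_printoptions(precision=4,suppress=True)
def save(img,n): cv2.imwrite('pics/'+n+'.png',cv2.cvtColor(img,cv2.COLOR_RGB2BGR))
def ray(cm,px):
    K=np.array(cm['mtx']);T=np.array(cm['world_from_camera'])
    d=cv2.undistortPoints(np.array([[px]],float),K,np.array(cm.get('dist',np.zeros(5)),float))[0,0]
    return T[:3,3],T[:3,:3]@np.array([d[0],-d[1],-1])
def at_z(cm,px,z):
    o,d=ray(cm,px);return o+d*(z-o[2])/d[2]
def at_depth(cm,px,dep):
    o,d=ray(cm,px);return o+d*dep
def proj(cm,p):
    K=np.array(cm['mtx']);T=np.array(cm['world_from_camera'])
    c=T[:3,:3].T@(np.array(p)-T[:3,3]);c=np.array([c[0],-c[1],-c[2]]);u=K@c;return u[:2]/u[2]
E
python3 - <<'E'
from h import *
print(manip.get_state())
for n in ['scene','side','wrist']:
    im,d=get_image(n);save(im,n+'0');np.savez('pics/'+n+'0.npz',im=im,d=d)
    cm=camera_model(n);print(n,cm)
    for o in ['wedge_grip','wedge_nose','rail_edge','lug_top','collar','frame','pot','twine','file']:
        r=spot_point(o,n)
        for q in r[:2]:
            px=q['position'];z=0
            c,rr=int(px[0]),int(px[1]);dep=d[rr,c] if 0<=rr<400 and 0<=c<640 else 0
            print(o,np.round(px,1),round(q['score'],2),at_depth(cm,px,dep) if dep>0 else None)
E
```

```text
{'clock': 0.0, 'qpos': array([ 1.13  ,  0.2766,  1.5062,  0.    ,  1.3607, -0.121 ]), 'qd': array([ 0.0014,  0.0013,  0.0011, -0.0003,  0.0018, -0.0009]), 'effort': array([  0.0002, -41.6775, -24.5803,  -0.0002,   0.0112,   0.    ]), 'position': array([0.1805, 0.5454, 0.2474]), 'ee_rot': array([-0.6974,  0.6987, -0.1128,  0.1124]), 'contact_force': array([-0.0431,  0.6241,  0.1235]), 'moment': array([ 0.0136, -0.0216, -0.0026]), 'width': 0.08536455467171994}
scene {'mtx': array([[372.4578,   0.    , 318.0239],
       [  0.    , 372.4578, 197.32  ],
       [  0.    ,   0.    ,   1.    ]]), 'world_from_camera': array([[-0.461 , -0.469 ,  0.7533,  1.3278],
       [ 0.8874, -0.2513,  0.3866,  0.4767],
       [ 0.008 ,  0.8467,  0.532 ,  0.6461],
       [ 0.    ,  0.    ,  0.    ,  1.    ]])}
wedge_nose [249.1 198.1] 0.77 [ 0.5266 -0.1841  0.0032]
lug_top [450.7 287.3] 0.66 [0.6669 0.4687 0.0433]
lug_top [301.4 255.1] 0.6 [0.7376 0.1305 0.0526]
collar [302.4 249.8] 0.61 [0.7458 0.1383 0.0784]
collar [229.3 236.7] 0.16 [ 0.7232 -0.1049  0.0115]
frame [341.6 234.2] 0.86 [0.6332 0.1884 0.065
[... 740 characters left out ...]
0.1682 0.0199]
lug_top [375.2 190. ] 0.85 [0.727  0.117  0.0504]
lug_top [324.  135.9] 0.43 [0.645  0.3659 0.0997]
collar [373.6 181.3] 0.53 [0.7231 0.1242 0.0751]
frame [311.9 203.9] 0.59 [ 0.5596  0.1699 -0.0049]
pot [443.4 318.4] 0.72 [ 0.7172 -0.3283  0.0343]
twine [260.7 325.8] 0.56 [ 0.3551 -0.2536  0.0289]
file [404.2 258.7] 0.98 [ 0.7184 -0.1233  0.0128]
wrist {'mtx': array([[324.4053,   0.    , 324.2929],
       [  0.    , 324.4053, 197.769 ],
       [  0.    ,   0.    ,   1.    ]]), 'world_from_camera': array([[ 0.314 , -0.9107, -0.2683,  0.1138],
       [ 0.9494,  0.3011,  0.0892,  0.568 ],
       [-0.0004, -0.2828,  0.9592,  0.3741],
       [ 0.    ,  0.    ,  0.    ,  1.    ]])}
```

View pics/scene0.png

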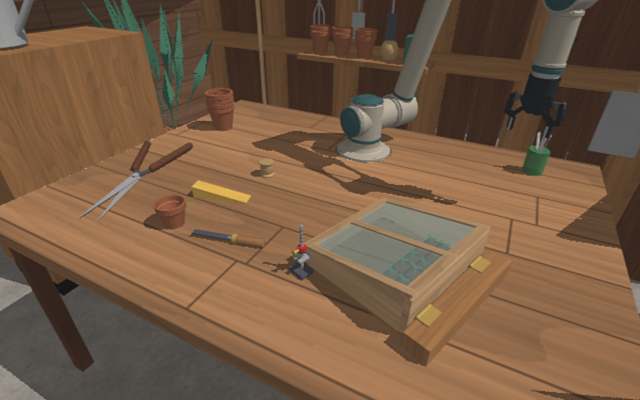

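View pics/side0.png

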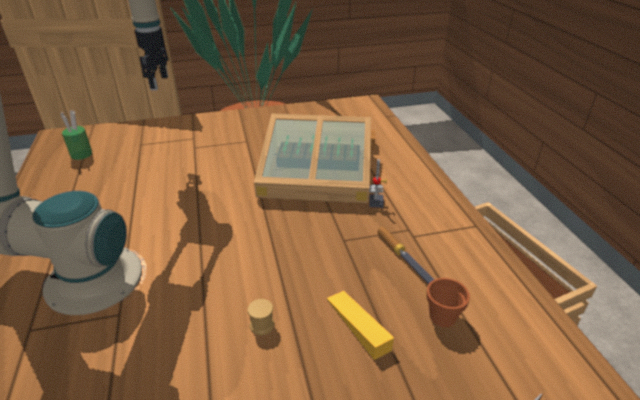

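The scene view shows the wedge at about (220,192), file (228,238), pot (171,212), twine (267,168), collar (302,250) and the hood around (400,250). In the side view the wedge is at (360,325), the hood (315,158), the collar (377,182), the file (405,258), the pot (446,300) and the twine (261,317). Next I'll get the geometry from depth.

Run:
```python
from h import *
def cloud(cm,d,m):
    v,u=np.nonzero(m&(d>0));K=cm['mtx'];z=d[v,u]
    c=np.stack([(u-K[0,2])/K[0,0]*z,-(v-K[1,2])/K[1,1]*z,-z],1)
    T=cm['world_from_camera'];return c@T[:3,:3].T+T[:3,3]
for n in ['scene','side']:
    im,d=get_image(n);cm=camera_model(n)
    for o in ['wedge','hood','pot','twine','file','collar']:
        r=silhouettes(o,n)
        if not r: print(n,o,'none');continue
        m=cv2.erode(r[0]['mask'].astype(np.uint8),np.ones((3,3)))>0 if o in('hood','wedge') else r[0]['mask']
        P=cloud(cm,d,m)
        np.save(f'pics/{n}_{o}.npy',P)
        if len(P)<3: print(n,o,len(P));continue
        (c,s,a)=cv2.minAreaRect(P[:,:2].astype(np.float32)*1000)
        print(n,o,round(r[0]['score'],2),len(P),'rect',np.round(c),np.round(s),round(a,1),'z',np.percentile(P[:,2],[2,50,98]))
        if o=='wedge':
            # plane fit of top: normal
            A=np.c_[P[:,:2],np.ones(len(P))]
            k=np.linalg.lstsq(A,P[:,2],rcond=None)[0];print('grad',k[:2],'mag',np.hypot(*k[:2]),'downhill yaw',np.degrees(np.arctan2(-k[1],-k[0])))
```

```text
scene wedge none
scene hood 0.87 13718 rect [629. 315.] [308. 348.] 71.6 z [0.0231 0.0888 0.1233]
scene pot 0.87 846 rect [ 720. -324.] [155.  95.] 49.8 z [0.0049 0.0548 0.0753]
scene twine 0.79 263 rect [ 318. -257.] [165.  52.] 39.0 z [-0.001   0.0329  0.0549]
scene file 0.9 520 rect [ 720. -106.] [ 43. 211.] 11.6 z [0.0041 0.0153 0.0255]
scene collar 0.59 84 rect [713. 112.] [101.  31.] 28.6 z [0.0425 0.0768 0.0815]
side wedge 0.96 1561 rect [ 552. -275.] [ 44. 178.] 17.0 z [0.0063 0.024  0.0408]
grad [ 0.1714 -0.1039] mag 0.2004069754190253 downhill yaw 148.78122476268248
side hood 0.66 8802 rect [621. 306.] [317. 354.] 71.4 z [0.0217 0.0807 0.122 ]
side pot 0.62 1633 rect [ 732. -267.] [ 85. 149.] 2.8 z [0.0068 0.0544 0.0765]
side twine 0.72 746 rect [ 358. -211.] [89. 49.] 88.1 z [0.0048 0.0528 0.0571]
side file 0.95 618 rect [ 726. -109.] [ 30. 206.] 14.8 z [0.0073 0.0166 0.027 ]
side collar 0.64 43 rect [732. 123.] [14. 22.] 61.9 z [0.0689 0.0777 0.0839]
```

Run:
```python
from h import *
from scipy.spatial.transform import Rotation as R
q=manip.get_state()['ee_rot'];print(R.from_quat(q,scalar_first=True).as_matrix())
```

```text
[[ 0.9493  0.      0.3144]
 [-0.3144  0.0001  0.9493]
 [-0.     -1.      0.0001]]
```

>>> {"op": "jog_arm", "data": {"targets": [[0.0854, [0.022, -0.05, 0.01], 0], [0.022, [0.022, -0.05, 0.01], 0], [0.0854, [0.022, -0.05, 0], 0], [0.0854, [0.022, -0.05, 0], 0], [0.0854, [0.022, -0.05, 0], 0], [0.0854, [0.022, -0.05, 0], 0], [0.0854, [0.022, -0.05, 0], 0], [0.0854, [0.022, -0.05, 0], 0]]}}

```text
clock: 3.2
position: [0.3573, 0.1443, 0.2687]
ee_rot: [0.698, -0.698, 0.112, -0.113]
contact_force: [1.6, 0.3, 0.3]
width: 0.0856
```

>>> {"op": "jog_arm", "data": {"targets": [[0.0854, [0.021, -0.044, 0], -0.096], [0.0854, [0.021, -0.044, 0], -0.096], [0.0854, [0.021, -0.044, 0], -0.096], [0.0854, [0.021, -0.044, 0], -0.096], [0.0854, [0.021, -0.044, 0], -0.096], [0.0854, [0.021, -0.044, 0], -0.095], [0.0854, [0.021, -0.044, 0], -0.095], [0.0854, [0.021, -0.044, 0], -0.095], [0.0854, [0.021, -0.044, 0], -0.095], [0.0854, [0.021, -0.044, 0], -0.095]]}}

```text
clock: 4.45
position: [0.5674, -0.2957, 0.2683]
ee_rot: [0.568, -0.567, 0.422, -0.422]
contact_force: [0.3, 0.5, -0.1]
width: 0.0854
```

Run:
```python
from h import *
s=manip.get_state();print(s['position'],s['qpos'])
im,d=get_image('wrist');save(im,'wrist1');cm=camera_model('wrist');print(cm['world_from_camera'])
r=silhouettes('wedge','wrist');print([x['score'] for x in r])
if r:
    m=r[0]['mask']
    v,u=np.nonzero(m&(d>0));K=cm['mtx'];z=d[v,u]
    T=cm['world_from_camera'];P=np.stack([(u-K[0,2])/K[0,0]*z,-(v-K[1,2])/K[1,1]*z,-z],1)@T[:3,:3].T+T[:3,3]
    P=P[P[:,2]>0.002]
    print(cv2.minAreaRect(P[:,:2].astype(np.float32)*1000),P[:,2].min(),P[:,2].max())
```

```text
[ 0.5674 -0.2957  0.2683] [-0.5892  0.365   1.323   0.0003  1.4534 -0.8819]
[[ 0.9588 -0.2715 -0.0836  0.5505]
 [ 0.2841  0.9177  0.2776 -0.2331]
 [ 0.0014 -0.2899  0.9571  0.3924]
 [ 0.      0.      0.      1.    ]]
[0.72]
((560.9616088867188, -279.4317932128906), (44.03244400024414, 179.57318115234375), 15.700448036193848) 0.002001664912282597 0.04061383119718537
```

View pics/wrist1.png

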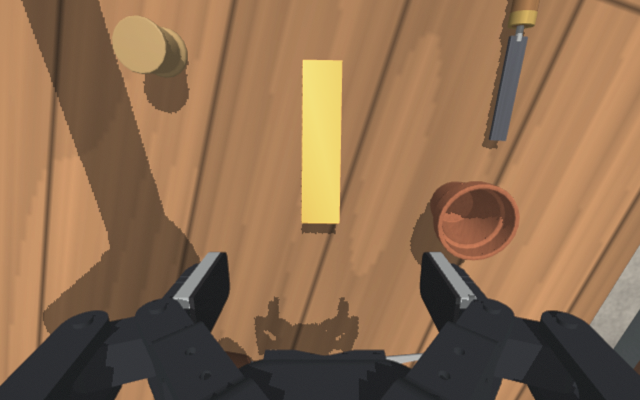

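The wrist view shows the wedge upright at columns 303–341, rows 60–224, with the heel nearest and centred between the jaws. The pot at (475,220), twine (150,45) and file (510,80) are clear of the fingers. I'll grip about 40 mm from the heel, so the gripper body stays clear of the hood later.

>>> {"op": "jog_arm", "data": {"targets": [[0.0854, [0.007, -0.032, -0.03], -0.015], [0.0854, [0, 0, -0.055], 0], [0.0854, [0, 0, -0.055], 0], [0.0854, [0, 0, -0.05], 0], [0.0854, [0, 0, -0.03], 0], [0.0854, [0, 0, -0.018], 0], [0.0854, [0, 0, -0.008], 0], [0.0854, [0, 0, 0], 0]], "force": 30}}

```text
clock: 5.55
position: [0.5742, -0.3262, 0.0228]
ee_rot: [0.565, -0.565, 0.425, -0.425]
contact_force: [0.2, -0.4, 0.1]
width: 0.0853
```

Run:
```python
from h import *
s=manip.get_state();print(s['position'],s['contact_force'])
im,d=get_image('side');save(im[230:400,240:560],'side2')
```

```text
[ 0.5742 -0.3262  0.0228] [ 0.2327 -0.3835  0.1491]
```

View pics/side2.png

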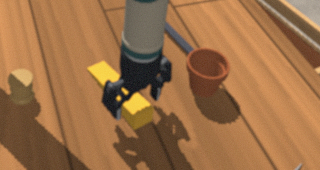

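The gripper straddles the heel half of the wedge and the pot is clear. Closing.

>>> {"op": "jog_arm", "data": {"targets": [[0.04, [0, 0, 0], 0], [0.04, [0, 0, 0], 0], [0.04, [0, 0, 0], 0], [0.04, [0, 0, 0], 0], [0.04, [0, 0, 0], 0], [0.04, [0, 0, 0], 0]], "force": 40}}

```text
clock: 6.35
position: [0.5742, -0.3265, 0.0233]
ee_rot: [-0.565, 0.565, -0.424, 0.426]
contact_force: [-0.1, 0.9, 6.9]
width: 0.0435
```

>>> {"op": "jog_arm", "data": {"targets": [[0.04, [0, 0, 0.01], 0], [0.04, [0, 0, 0.02], 0], [0.04, [0, 0, 0.02], 0], [0.04, [0, 0, 0], 0]]}}

```text
clock: 6.85
position: [0.5747, -0.3267, 0.0739]
ee_rot: [0.565, -0.565, 0.424, -0.426]
contact_force: [-0.4, 0.1, -1.1]
width: 0.0434
```

```bash
cat >> h.py <<'E'
def cloud(cm,d,m):
    v,u=np.nonzero(m&(d>0));K=cm['mtx'];z=d[v,u]
    c=np.stack([(u-K[0,2])/K[0,0]*z,-(v-K[1,2])/K[1,1]*z,-z],1)
    T=cm['world_from_camera'];return c@T[:3,:3].T+T[:3,3]
E
python3 - <<'E'
from h import *
s=manip.get_state();print(s['position'],s['contact_force'],s['ee_rot'])
im,d=get_image('wrist');save(im,'wrist3');cm=camera_model('wrist')
r=silhouettes('wedge','wrist');print([x['score'] for x in r])
if r:
    P=cloud(cm,d,r[0]['mask']);np.save('pics/w3.npy',P)
    c,sz,a=cv2.minAreaRect(P[:,:2].astype(np.float32)*1000);print(c,sz,a)
    L=np.array([-np.sin(np.radians(16.1)),np.cos(np.radians(16.1))])
    t=P[:,:2]@L
    for lo in np.linspace(t.min(),t.max(),8):
        k=abs(t-lo)<.004
        if k.sum(): print(round(lo-s['position'][:2]@L,4),np.median(P[k],0), k.sum())
E
```

```text
[ 0.5747 -0.3267  0.0739] [-0.4221  0.1049 -1.1362] [ 0.5652 -0.565   0.4238 -0.4263]
[0.78]
(561.900146484375, -282.12103271484375) (70.57073974609375, 150.0968475341797) 14.890878677368164
-0.0287 [ 0.5823 -0.3517  0.0883] 307
-0.0071 [ 0.5773 -0.3334  0.0847] 2053
0.0144 [ 0.5711 -0.3128  0.0804] 2204
0.036 [ 0.5647 -0.2922  0.0761] 2306
0.0575 [ 0.5588 -0.2714  0.0717] 2453
0.0791 [ 0.5523 -0.2509  0.0674] 2570
0.1006 [ 0.5461 -0.2302  0.0631] 2639
0.1222 [ 0.5085 -0.2187 -0.0017] 1
```

View pics/wrist3.png

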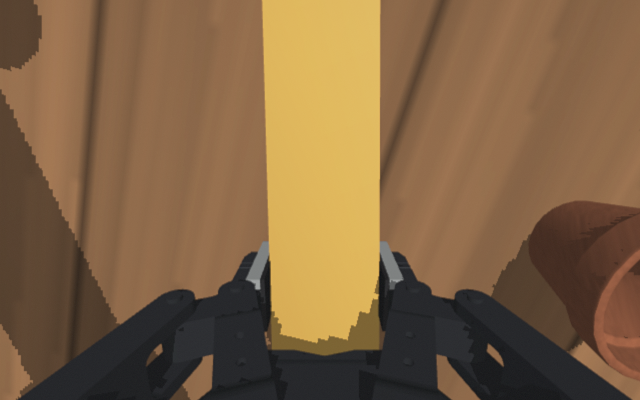

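The wrist view shows the wedge held straight between the pads (columns 265–380), and its slope confirms it is level. I'll carry it high and look at the rail and collar with the wrist camera.

>>> {"op": "jog_arm", "data": {"targets": [[0.04, [0, 0, 0.05], 0], [0.04, [0, 0.02, 0.05], 0], [0.04, [-0.004, 0.05, 0.026], -0.076], [0.04, [-0.004, 0.052, 0.026], -0.076], [0.04, [-0.004, 0.052, 0.026], -0.076], [0.04, [-0.004, 0.052, 0.026], -0.076], [0.04, [-0.004, 0.052, 0], -0.076], [0.04, [-0.004, 0.052, 0], -0.076], [0.04, [-0.005, 0.052, 0], -0.076], [0.04, [-0.005, 0.052, 0], -0.072]]}}

```text
clock: 8.2
position: [0.5388, 0.1095, 0.275]
ee_rot: [0.412, -0.413, 0.575, -0.574]
contact_force: [0.3, 0.7, -0.8]
width: 0.0435
```

Run:
```python
from h import *
s=manip.get_state();print(s['position'],s['contact_force'],s['ee_rot'])
im,d=get_image('wrist');save(im,'wrist4');cm=camera_model('wrist');np.savez('pics/wrist4.npz',im=im,d=d,T=cm['world_from_camera'],K=cm['mtx'])
for o in ['rail_edge','lug_top','collar','frame','hood']:
    for q in spot_point(o,'wrist')[:2]:
        px=q['position'];c,rr=int(px[0]),int(px[1]);dep=d[rr,c] if 0<=rr<400 and 0<=c<640 else 0
        print(o,np.round(px,1),round(q['score'],2),at_depth(cm,px,dep) if dep>0 else None)
```

```text
[0.5388 0.1095 0.275 ] [ 0.3181  0.7007 -0.8068] [ 0.4116 -0.4131  0.5748 -0.574 ]
lug_top [496.7  92.1] 0.82 [0.7326 0.1388 0.0486]
collar [509.4  94. ] 0.78 [0.7281 0.1374 0.0805]
frame [324.1 132.8] 0.61 [0.5579 0.1733 0.2745]
```

View pics/wrist4.png

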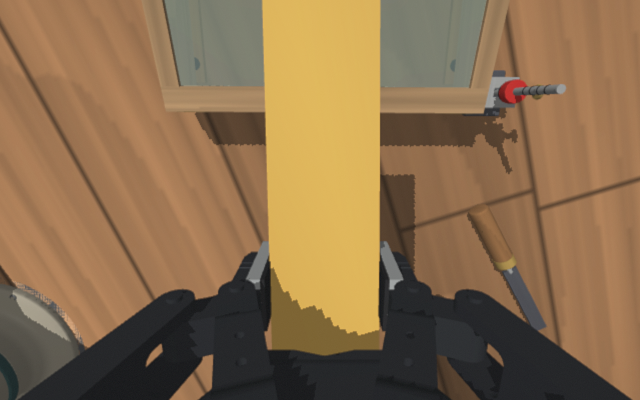

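Run:
```python
from h import *
f=np.load('pics/wrist4.npz');d=f['d'];cm=dict(mtx=f['K'],world_from_camera=f['T'])
m=np.zeros(d.shape,bool);m[:200]=1;m[:,255:392]=0
# exclude wedge; take hood top points z in .05-.13
K=cm['mtx']
v,u=np.nonzero(m&(d>0));z=d[v,u];T=cm['world_from_camera']
P=np.stack([(u-K[0,2])/K[0,0]*z,-(v-K[1,2])/K[1,1]*z,-z],1)@T[:3,:3].T+T[:3,3]
# front edge: in each column the largest row with z>.05 & <.09
pts=[]
for c in list(range(172,255,3))+list(range(392,480,3)):
    k=(u==c)&(P[:,2]>.055)&(P[:,2]<.08)
    if k.any():
        i=np.nonzero(k)[0];i=i[np.argmax(v[i])];pts.append(np.r_[P[i],v[i],c])
pts=np.array(pts);print(pts[::6])
vx,vy,x0,y0=cv2.fitLine(pts[:,:2].astype(np.float32),cv2.DIST_HUBER,0,.001,.001).ravel()
print('rail yaw',np.degrees(np.arctan2(vy,vx)))
r=np.array([vx,vy]);r=-r if r[0]>0 else r  # frame y ~ (-.95,.32)
ex=np.array([r[1],-r[0]]);print('ex yaw',np.degrees(np.arctan2(ex[1],ex[0])))
fx=np.median(pts[:,:2]@ex)
# lateral extents: front strip within 15mm behind the front with z>.055
k=(P[:,2]>.05)&(P[:,2]<.08)&(P[:,:2]@ex>fx+.002)&(P[:,:2]@ex<fx+.018)
t=P[k][:,:2]@r;print('lat',t.min(),t.max(),np.percentile(t,[.5,99.5]),np.histogram(t,20))
k2=(P[:,:2]@ex>fx+.03)&(P[:,2]>.055)&(P[:,2]<.12)&(P[:,:2]@ex<fx+.06)
t2=P[k2][:,:2]@r;print('lat2',t2.min(),t2.max())
mid=t.max()-.160
F=ex*fx+r*mid;print('F',F,'by max; other', ex*fx+r*((t2.min()+t2.max())/2))
# collar/lug
for n,a in [('collar',(.7281,.1374)),('lug',(.7326,.1388))]:
    q=np.array(a)-F;print(n,q@ex,q@r)
k=(u>470)&(u<600)&(v<125)&(P[:,2]>.03)&(v>60)
for lo in np.arange(.03,.15,.004):
    kk=k&(P[:,2]>=lo)&(P[:,2]<lo+.004)
    if kk.sum():
        q=P[kk][:,:2]-F;print(round(lo,3),kk.sum(),np.median(q@ex),np.median(q@r),(q@r).min())
```

```text
[[  0.4135   0.227    0.0648 110.     172.    ]
 [  0.4302   0.2214   0.0636 110.     190.    ]
 [  0.4473   0.2157   0.0632 110.     208.    ]
 [  0.4642   0.209    0.0634 111.     226.    ]
 [  0.4818   0.2032   0.0649 111.     244.    ]
 [  0.6283   0.1531   0.0625 112.     398.    ]
 [  0.645    0.1475   0.0644 112.     416.    ]
 [  0.6628   0.1416   0.0621 112.     434.    ]
 [  0.6795   0.136    0.0635 112.     452.    ]
 [  0.6969   0.1302   0.0627 112.     470.    ]]
rail yaw -18.907639
ex yaw 71.09236
lat -0.6767195515184539 -0.3102887451143038 [-0.6731 -0.3116] (array([ 42, 158, 157, 314, 309, 298, 315, 193,   0,   0,   0,   0,   0,
         0,   0, 298, 313, 314, 311, 294]), array([-0.6767, -0.6584, -0.6401, -0.6218, -0.6034, -0.5851, -0.5668,
       -0.5485, -0.5301, -0.5118, -0.4935, -0.4752, -0.4569, -0.4385,
       -0.4202, -0.4019, -0.3836, -0.3653, -0.3469, -0.3286, -0.3103]))
lat2 -0.6519438970608168 -0.3099002078252356
F [0.5579 0.1775] by max; other [0.568  0.1741]
collar 0.017184804059021695 -0.17400095919111414
lug 0.01996745918487813 -0.17780448800066162
0.038
[... 1141 characters left out ...]
.01886046302031069 -0.17743027275700102 -0.18050594681043536
0.11 24 0.01943198199022192 -0.17724603877470577 -0.18062825587290668
0.114 33 0.019384496834608047 -0.17742144775424715 -0.18096284997239426
0.118 25 0.019855070231566314 -0.17735594936773144 -0.18008726937638342
0.122 27 0.019742726811971898 -0.17769454998585635 -0.18019570146025074
0.126 36 0.0192283116225878 -0.17764361218144312 -0.18017290765633512
0.13 27 0.019363572982859987 -0.17764164769835505 -0.17978970428850352
0.134 34 0.01959836782106339 -0.17754302135200167 -0.1802857196872171
0.138 88 0.019459550392805336 -0.17963389383605843 -0.18363665826630335
0.142 1 0.019718942959919973 -0.18130498672269404 -0.18130498672269404
```

The wrist view shows the front rail top edge at rows 110–112 and the red collar at (512,92). The depth fit puts the frame origin at about (0.560, 0.177), with its x axis at 71.1° yaw. The collar's top is at about 81 mm, so its underside is near 69 mm. I'll back off and set the wedge down in front of the rail.

>>> {"op": "jog_arm", "data": {"targets": [[0.04, [-0.017, -0.048, 0], -0.004], [0.04, [-0.018, -0.048, 0], 0], [0.04, [0, 0, -0.055], 0], [0.04, [0, 0, -0.055], 0], [0.04, [0, 0, -0.055], 0], [0.04, [0, 0, -0.05], 0], [0.04, [0, 0, -0.02], 0], [0.04, [0, 0, -0.012], 0], [0.04, [0, 0, -0.004], 0], [0.04, [0, 0, 0], 0]]}}

```text
clock: 9.75
position: [0.5054, 0.0114, 0.0259]
ee_rot: [-0.412, 0.411, -0.574, 0.575]
contact_force: [0.4, -0.2, -1.6]
width: 0.0435
```

Run:
```python
from h import *
s=manip.get_state();print(s['position'],s['contact_force'],s['ee_rot'])
im,d=get_image('side');save(cv2.resize(im[130:330,200:460],None,fx=3,fy=3)[:600,:800],'side5')
```

```text
[0.5054 0.0114 0.0259] [ 0.4148 -0.1717 -1.579 ] [-0.4121  0.4115 -0.5745  0.5752]
```

View pics/side5.png

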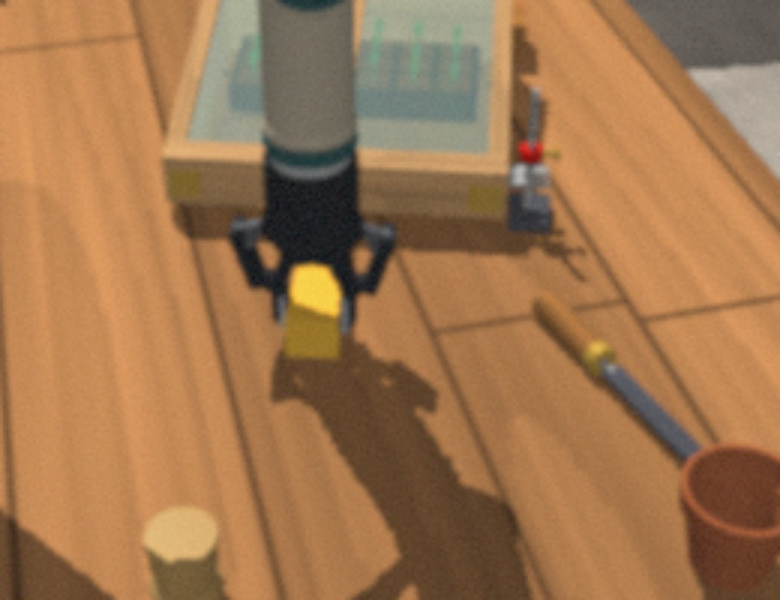

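The side view shows the wedge facing the middle of the rail, with its heel at about (312,320) in the crop and the bystanders clear. Lowering to contact.

>>> {"op": "jog_arm", "data": {"targets": [[0.04, [0, 0, -0.0015], 0], [0.04, [0, 0, -0.001], 0], [0.04, [0, 0, 0], 0]]}}

```text
clock: 10.18
position: [0.5051, 0.0119, 0.0233]
ee_rot: [-0.412, 0.412, -0.574, 0.575]
contact_force: [0.5, 0.7, 2.5]
width: 0.0431
```

>>> {"op": "jog_arm", "data": {"targets": [[0.04, [0.0016, 0.0047, 0], 0], [0.04, [0.0016, 0.0047, 0], 0], [0.04, [0.0016, 0.0047, 0], 0], [0.04, [0.0016, 0.0047, 0], 0], [0.04, [0.0016, 0.0047, 0], 0], [0.04, [0.0016, 0.0047, 0], 0], [0.04, [0.0017, 0.0047, 0], 0], [0.04, [0.0016, 0.0047, 0], 0], [0.04, [0.0016, 0.0047, 0], 0], [0.04, [0, 0, 0], 0]]}}

```text
clock: 11.42
position: [0.5199, 0.0548, 0.0233]
ee_rot: [-0.412, 0.412, -0.574, 0.575]
contact_force: [-0.6, -0.5, 5.9]
width: 0.0434
```

Run:
```python
from h import *
s=manip.get_state();print(s['position'],s['contact_force'],s['ee_rot'])
im,d=get_image('wrist');save(im,'wrist6');cm=camera_model('wrist')
m=silhouettes('wedge','wrist')
P=cloud(cm,d,m[0]['mask']);P=P[(P[:,2]>.004)&(P[:,2]<.045)]
ex=np.array([.324,.946]);t=(P[:,:2]-[.560,.177])@ex
for lo in np.arange(-.16,.03,.02):
    k=abs(t-lo)<.002
    if k.sum():
        z=np.median(P[k,2]);print(round(lo,3),z,'nose x est',lo+(z-.004)*5)
```

```text
[0.5199 0.0548 0.0233] [-0.5616 -0.4708  5.9219] [-0.4125  0.4118 -0.5744  0.5748]
-0.14 0.03619069006589992 nose x est 0.02095345032949958
-0.12 0.03219786899845872 nose x est 0.0209893449922936
-0.1 0.02817586789254728 nose x est 0.02087933946273636
-0.08 0.0241169252152285 nose x est 0.020584626076142448
-0.06 0.0201712305890661 nose x est 0.02085615294533044
-0.04 0.01618949043156606 nose x est 0.02094745215783024
-0.02 0.012336012465430951 nose x est 0.02168006232715468
```

View pics/wrist6.png

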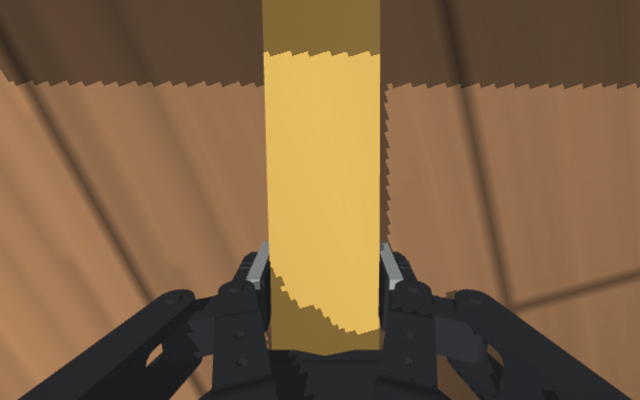

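The wedge is flat and centred, with its nose about 21 mm past the rail face. Sliding on while watching the force.

>>> {"op": "jog_arm", "data": {"targets": [[0.04, [0.0013, 0.0038, 0], 0], [0.04, [0.0013, 0.0038, 0], 0], [0.04, [0.0013, 0.0038, 0], 0], [0.04, [0.0013, 0.0038, 0], 0], [0.04, [0.0013, 0.0038, 0], 0], [0.04, [0.0013, 0.0038, 0], 0], [0.04, [0.0013, 0.0038, 0], 0], [0.04, [0.0013, 0.0038, 0], 0]]}}

```text
clock: 12.52
position: [0.5292, 0.0833, 0.0233]
ee_rot: [-0.412, 0.413, -0.574, 0.575]
contact_force: [-2.3, -7.6, 8.1]
width: 0.0435
```

>>> {"op": "jog_arm", "data": {"targets": [[0.04, [0.0013, 0.0038, 0], 0], [0.04, [0.0013, 0.0038, 0], 0], [0.04, [0.0013, 0.0038, 0], 0], [0.04, [0.0013, 0.0038, 0], 0], [0.04, [0.0013, 0.0038, 0], 0], [0.04, [0.0013, 0.0038, 0], 0]]}}

```text
clock: 13.28
position: [0.5369, 0.106, 0.0233]
ee_rot: [-0.411, 0.413, -0.574, 0.575]
contact_force: [-3.6, -8.6, 8.0]
width: 0.0431
```

```bash
cat > look.py <<'E'
from h import *
import sys
s=manip.get_state();print(s['clock'],s['position'],s['contact_force'])
im,d=get_image('side');save(cv2.resize(im[130:330,200:460],None,fx=3,fy=3)[:600,:800],sys.argv[1])
im,d=get_image('scene');save(cv2.resize(im[190:310,230:400],None,fx=4,fy=4,interpolation=cv2.INTER_CUBIC),sys.argv[1]+'s')
E
python3 look.py p7
```

```text
13.275 [0.5369 0.106  0.0233] [-3.6008 -8.6401  7.9688]
```

View pics/p7.png

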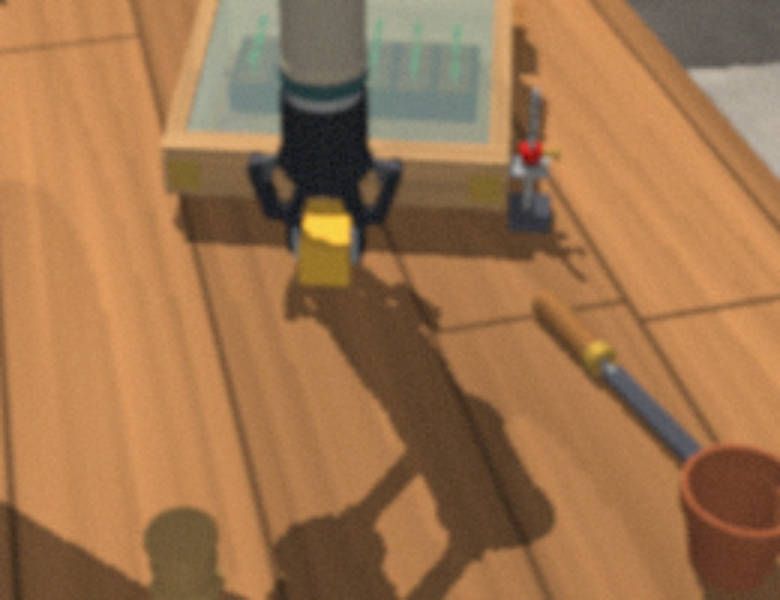

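View pics/p7s.png

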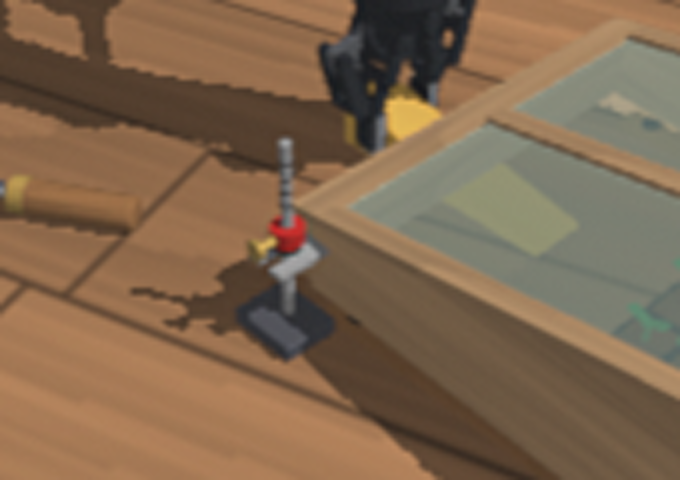

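The hood has ridden up, and the fork sits about 5 mm or more below the collar (scene crop, fork at (298,260) under the collar at (288,232)). I'll go 10 mm more by grip, then release and push on the heel so the gripper body never nears the hood.

>>> {"op": "jog_arm", "data": {"targets": [[0.04, [0.001, 0.0028, 0], 0], [0.04, [0.001, 0.0028, 0], 0], [0.04, [0.001, 0.0028, 0], 0], [0.04, [0, 0, 0], 0]]}}

```text
clock: 13.88
position: [0.54, 0.1147, 0.0233]
ee_rot: [-0.412, 0.413, -0.574, 0.575]
contact_force: [-2.2, -6.7, 6.7]
width: 0.0436
```

>>> {"op": "jog_arm", "data": {"targets": [[0.06, [0, 0, 0], 0], [0.06, [0, 0, 0], 0], [0.06, [0, 0, 0], 0], [0.075, [0, 0, 0], 0], [0.075, [-0.0097, -0.0284, 0], 0], [0.075, [-0.0162, -0.0473, 0], 0], [0.0, [0, 0, 0.01], 0], [0.0, [0, 0, 0], 0], [0.0, [0, 0, 0], 0], [0.0, [0, 0, 0], 0]]}}

```text
clock: 15.12
position: [0.5148, 0.0409, 0.0327]
ee_rot: [-0.412, 0.412, -0.574, 0.574]
contact_force: [-0.7, -0.7, 0.4]
width: 0.0019
```

```bash
python3 - <<'E'
from h import *
s=manip.get_state();print(s['clock'],s['position'],s['contact_force'],s['width'])
im,d=get_image('wrist');save(im,'wrist8');cm=camera_model('wrist')
ex=np.array([.324,.946]);r=np.array([-.946,.324])
m=silhouettes('wedge','wrist');print([x['score'] for x in m])
P=cloud(cm,d,m[0]['mask']);P=P[(P[:,2]>.004)&(P[:,2]<.045)]
t=(P[:,:2]-[.560,.177])@ex;l=(P[:,:2]-[.560,.177])@r
print('t range',np.percentile(t,[.5,99.5]))
for lo in np.arange(-.11,0.02,.015):
    k=(abs(t-lo)<.002)&(P[:,2]>.004+.0)
    if k.sum():
        z=np.median(P[k,2]);print(round(lo,3),z,'nose',lo+(z-.004)*5,'lat',np.percentile(l[k],[2,98]).mean())
q=(s['position'][:2]-[.560,.177]);print('tcp',q@ex,q@r)
E
python3 look.py p8
```

```text
15.125 [0.5148 0.0409 0.0327] [-0.7387 -0.6714  0.442 ] 0.0019444468354371674
[0.56]
t range [-0.0963 -0.0371]
-0.095 0.03969481281305626 nose 0.08347406406528127 lat -0.0028903617215218155
-0.08 0.03676057782689571 nose 0.08380288913447852 lat -0.0026662204226935056
-0.065 0.03376198278282066 nose 0.08380991391410328 lat -0.0023928683882788668
-0.05 0.03074772022398746 nose 0.08373860111993729 lat -0.0020991405990448218
-0.035 0.027519697987718833 nose 0.08259848993859416 lat -0.002498655176532501
tcp -0.1434075449301364 -0.0013340635915028108
15.225 [0.5146 0.0407 0.0326] [-0.0387  0.2389  0.3013]
```

View pics/wrist8.png

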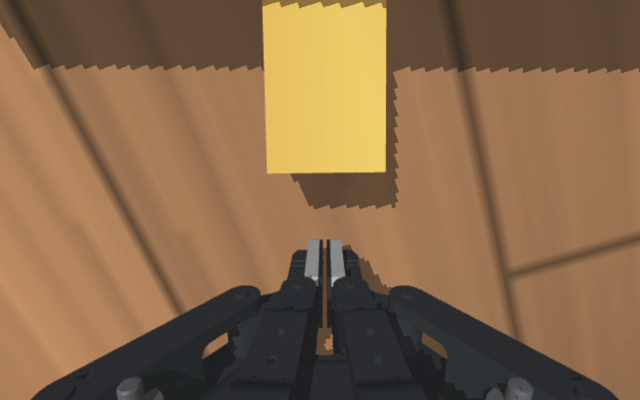

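View pics/p8.png

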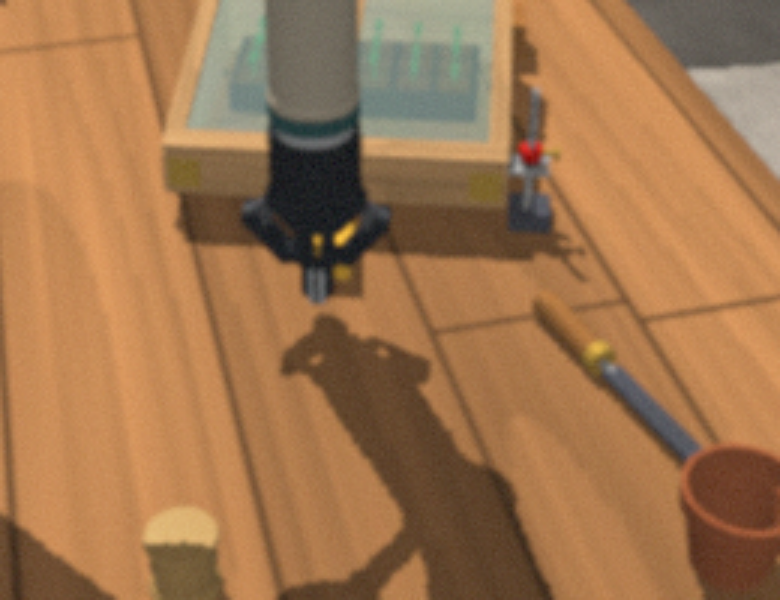

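The wrist view shows the wedge holding, square in front of the closed fingers (columns 265–386, heel at row 172). Its nose is about 84 mm behind the rail face. Lowering the closed fingers and approaching the heel.

>>> {"op": "jog_arm", "data": {"targets": [[0.0, [0.001, -0.0004, -0.008], 0], [0.0, [0.0032, 0.0095, 0], 0], [0.0, [0.0032, 0.0095, 0], 0], [0.0, [0.0016, 0.0047, 0], 0], [0.0, [0.0013, 0.0038, 0], 0], [0.0, [0, 0, 0], 0]]}}

```text
clock: 16.08
position: [0.525, 0.0675, 0.0249]
ee_rot: [-0.412, 0.412, -0.575, 0.575]
contact_force: [-0.5, 0.2, -0.5]
width: -0.0001
```

>>> {"op": "jog_arm", "data": {"targets": [[0.0, [0.001, 0.0028, 0], 0], [0.0, [0.001, 0.0028, 0], 0], [0.0, [0.0006, 0.0019, 0], 0], [0.0, [0, 0, 0], 0]]}}

```text
clock: 16.58
position: [0.5274, 0.0745, 0.0248]
ee_rot: [-0.412, 0.412, -0.574, 0.575]
contact_force: [-0.2, -2.2, 0.5]
width: -0.0
```

>>> {"op": "jog_arm", "data": {"targets": [[0.0, [0.0006, 0.0019, 0], 0], [0.0, [0.0007, 0.0019, 0], 0], [0.0, [0.0006, 0.0019, 0], 0], [0.0, [0, 0, 0], 0]]}}

```text
clock: 17.08
position: [0.5285, 0.0793, 0.0249]
ee_rot: [-0.411, 0.413, -0.574, 0.575]
contact_force: [-2.0, -5.3, 2.3]
width: -0.0003
```

>>> {"op": "jog_arm", "data": {"targets": [[0.0, [0.0006, 0.0019, 0], 0], [0.0, [0.0007, 0.0019, 0], 0], [0.0, [0.0006, 0.0019, 0], 0], [0.0, [0, 0, 0], 0]]}}

```text
clock: 17.58
position: [0.5304, 0.085, 0.0249]
ee_rot: [-0.411, 0.413, -0.574, 0.575]
contact_force: [-1.6, -4.5, 2.5]
width: -0.0003
```

```bash
cat > lug.py <<'E'
from h import *
import sys
s=manip.get_state();ex=np.array([.324,.946]);q=s['position'][:2]-[.560,.177]
print(s['clock'],s['position'],'tcp x',q@ex,'push',-(s['contact_force'][:2]@ex),s['contact_force'][2],'nose est',q@ex+.1915)
im,d=get_image('scene');save(cv2.resize(im[190:310,230:400],None,fx=4,fy=4,interpolation=cv2.INTER_CUBIC),sys.argv[1]+'s')
im,d=get_image('side');save(cv2.resize(im[155:215,335:415],None,fx=8,fy=8,interpolation=cv2.INTER_CUBIC),sys.argv[1])
E
python3 lug.py p9
```

```text
17.575 [0.5304 0.085  0.0249] tcp x -0.09661187603980792 push 4.761245777830631 2.5495292365131736 nose est 0.09488812396019208
```

View pics/p9.png

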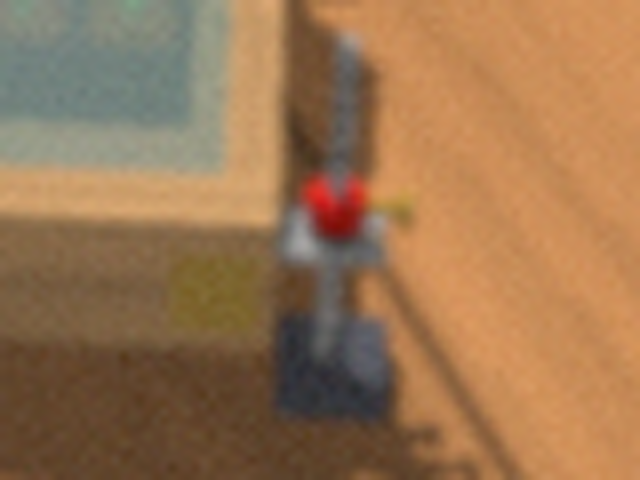

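View pics/p9s.png

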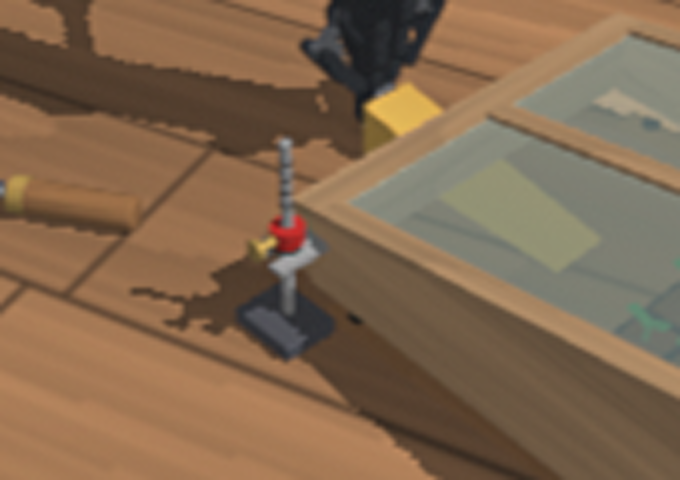

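The side crop shows the fork (340,240) close under the collar (337,210), not yet visibly pressing. Steady push is about 5 N. I'll go on in small steps and watch for the climb.

>>> {"op": "jog_arm", "data": {"targets": [[0.0, [0.0003, 0.0009, 0], 0], [0.0, [0.0003, 0.001, 0], 0], [0.0, [0.0003, 0.0009, 0], 0], [0.0, [0, 0, 0], 0]]}}

```text
clock: 18.18
position: [0.5312, 0.0876, 0.0249]
ee_rot: [-0.411, 0.413, -0.574, 0.575]
contact_force: [-2.9, -5.3, 2.7]
width: -0.0003
```

>>> {"op": "jog_arm", "data": {"targets": [[0.0, [0.0003, 0.0009, 0], 0], [0.0, [0.0003, 0.001, 0], 0], [0.0, [0, 0, 0], 0]]}}

```text
clock: 18.55
position: [0.5315, 0.0888, 0.0249]
ee_rot: [-0.411, 0.414, -0.574, 0.575]
contact_force: [-2.1, -8.4, 3.2]
width: 0.0004
```

>>> {"op": "jog_arm", "data": {"targets": [[0.0, [0.0003, 0.0009, 0], 0], [0.0, [0.0003, 0.001, 0], 0], [0.0, [0, 0, 0], 0]]}}

```text
clock: 18.92
position: [0.5316, 0.0894, 0.0249]
ee_rot: [-0.41, 0.415, -0.573, 0.575]
contact_force: [-3.6, -12.7, 5.7]
width: -0.0001
```

>>> {"op": "jog_arm", "data": {"targets": [[0.0, [0.0003, 0.0009, 0], 0], [0.0, [0, 0, 0], 0]]}}

```text
clock: 19.18
position: [0.5316, 0.0896, 0.0249]
ee_rot: [-0.41, 0.416, -0.573, 0.575]
contact_force: [-3.7, -14.4, 6.1]
width: 0.0002
```

The push has climbed to about 14.8 N against a baseline of about 5.3 N, so the collar is carrying much of the difference. That is near the limit. I queued those four calls together, so I couldn't stop on the earlier readings. I'll unload the hand now, then measure.

>>> {"op": "jog_arm", "data": {"targets": [[0.0, [-0.0006, -0.0019, 0], 0], [0.0, [-0.0013, -0.0038, 0], 0], [0.0, [0, 0, 0], 0]]}}

```text
clock: 19.55
position: [0.5319, 0.088, 0.0248]
ee_rot: [0.412, -0.411, 0.575, -0.575]
contact_force: [0.4, 0.4, 0.0]
width: -0.0003
```

```bash
python3 lug.py p10
```

```text
19.55 [0.5319 0.088  0.0248] tcp x -0.09326002302809593 push -0.4757851332563377 0.02767512787012838 nose est 0.09823997697190408
```

View pics/p10.png

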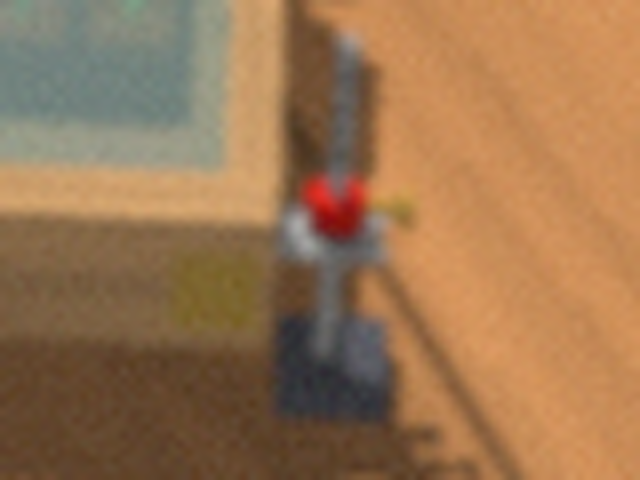

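View pics/p10s.png

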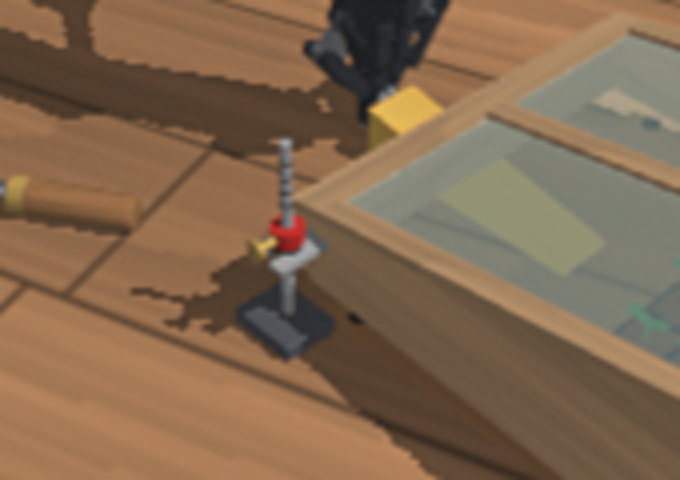

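The pictures show the fork right under the collar, with the wedge and hood staying put, and the hand is now unloaded (push about 0 N). The collar load is uncertain and possibly 8–9 N. I'll regrip the heel, draw the wedge back a few mm until it is clear of the collar, and approach again in sub-millimetre steps, reading the force each time.

>>> {"op": "jog_arm", "data": {"targets": [[0.0, [-0.0081, -0.0237, 0], 0], [0.07, [0, 0, 0], 0], [0.07, [0, 0, 0], 0], [0.07, [0, 0, 0], 0], [0.07, [0, 0, 0], 0], [0.07, [0.0081, 0.0236, 0], 0], [0.07, [0.0081, 0.0237, 0], 0], [0.07, [0, 0, 0], 0]], "force": 30}}

```text
clock: 20.65
position: [0.5406, 0.1128, 0.0249]
ee_rot: [-0.413, 0.412, -0.574, 0.574]
contact_force: [0.3, -1.5, -0.6]
width: 0.0703
```

Run:
```python
from h import *
s=manip.get_state();ex=np.array([.324,.946]);r=np.array([-.946,.324])
q=(s['position'][:2]-[.560,.177]);print(s['position'],s['contact_force'],s['width'],'tcp',q@ex,q@r)
im,d=get_image('wrist');save(im,'wrist11');cm=camera_model('wrist')
m=silhouettes('wedge','wrist');print([x['score'] for x in m])
P=cloud(cm,d,m[0]['mask']);P=P[(P[:,2]>.004)&(P[:,2]<.045)]
t=(P[:,:2]-[.560,.177])@ex;l=(P[:,:2]-[.560,.177])@r
for lo in np.arange(-.08,0.02,.015):
    k=(abs(t-lo)<.002)
    if k.sum():
        z=np.median(P[k,2]);print(round(lo,3),z,'nose',lo+(z-.004)*5,'lat',np.percentile(l[k],[2,98]).mean())
```

```text
[0.5406 0.1128 0.0249] [ 0.3321 -1.4544 -0.5882] 0.07030118424513003 tcp -0.06698442648665934 -0.0024570656594099967
[0.72]
-0.08 0.03959563403768026 nose 0.09797817018840131 lat -0.0016017642905051515
-0.065 0.03660258633781224 nose 0.0980129316890612 lat -0.0016006693618491954
-0.05 0.033536461965673434 nose 0.09768230982836716 lat -0.0013768313929059164
-0.035 0.030578677134401766 nose 0.09789338567200884 lat -0.001410286009516223
-0.02 0.027522945337709603 nose 0.09761472668854801 lat -0.001458195244691634
```

View pics/wrist11.png

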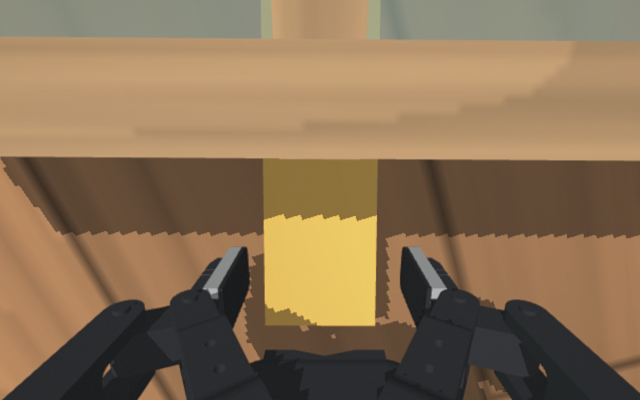

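The wrist view shows the wedge square under the rail (columns 263–377), with the jaws straddling its heel. Its nose is at about 98 mm. Grip and draw back 5 mm.

>>> {"op": "jog_arm", "data": {"targets": [[0.04, [0, 0, 0], 0], [0.04, [0, 0, 0], 0], [0.04, [0, 0, 0], 0], [0.04, [0, 0, 0], 0]], "force": 30}}

```text
clock: 21.25
position: [0.539, 0.1108, 0.0249]
ee_rot: [0.411, -0.413, 0.575, -0.575]
contact_force: [-2.6, -2.7, 3.6]
width: 0.0435
```

>>> {"op": "jog_arm", "data": {"targets": [[0.04, [-0.0003, -0.0009, 0], 0], [0.04, [-0.0003, -0.001, 0], 0], [0.04, [0, 0, 0], 0]]}}

```text
clock: 21.62
position: [0.539, 0.1108, 0.0249]
ee_rot: [0.412, -0.411, 0.575, -0.574]
contact_force: [-3.4, 4.2, 4.0]
width: 0.0437
```

>>> {"op": "jog_arm", "data": {"targets": [[0.04, [-0.0007, -0.0019, 0], 0], [0.04, [-0.0007, -0.0019, 0], 0], [0.04, [0, 0, 0], 0]]}}

```text
clock: 22.0
position: [0.539, 0.1059, 0.0249]
ee_rot: [-0.413, 0.411, -0.574, 0.575]
contact_force: [1.5, 2.7, 1.6]
width: 0.0435
```

The static hold broke and the wedge came back about 5 mm; the pull force fell to about 3 N, so it is off the collar. Release, and go back to a closed-finger push.

>>> {"op": "jog_arm", "data": {"targets": [[0.07, [0, 0, 0], 0], [0.07, [0, 0, 0], 0], [0.07, [0, 0, 0], 0], [0.07, [0, 0, 0], 0], [0.07, [-0.0081, -0.0236, 0], 0], [0.07, [-0.0071, -0.0207, 0], 0], [0.0, [0, 0, 0], 0], [0.0, [0, 0, 0], 0], [0.0, [0, 0, 0], 0], [0.0, [0, 0, 0], 0]]}}

```text
clock: 23.25
position: [0.5229, 0.062, 0.0248]
ee_rot: [-0.412, 0.412, -0.575, 0.575]
contact_force: [0.4, -0.5, 0.1]
width: 0.0001
```

```bash
cat > wl.py <<'E'
from h import *
import sys
s=manip.get_state();ex=np.array([.324,.946]);r=np.array([-.946,.324])
q=(s['position'][:2]-[.560,.177]);print(s['clock'],s['position'],s['contact_force'],s['width'],'tcp',q@ex,q@r)
im,d=get_image('wrist');save(im,sys.argv[1]);cm=camera_model('wrist')
m=silhouettes('wedge','wrist');print([x['score'] for x in m])
P=cloud(cm,d,m[0]['mask']);P=P[(P[:,2]>.004)&(P[:,2]<.045)]
t=(P[:,:2]-[.560,.177])@ex;l=(P[:,:2]-[.560,.177])@r
for lo in np.arange(-.08,0.02,.015):
    k=(abs(t-lo)<.002)
    if k.sum():
        z=np.median(P[k,2]);print(round(lo,3),z,'nose',lo+(z-.004)*5,'lat',np.percentile(l[k],[2,98]).mean())
E
python3 wl.py wrist12
```

```text
23.25 [0.5229 0.062  0.0248] [ 0.3602 -0.4545  0.1386] 9.122066574289354e-05 tcp -0.12083602219040834 -0.002186159262240203
[0.59]
-0.08 0.03893925693047874 nose 0.09469628465239367 lat -0.004722853396665755
-0.065 0.03591764852930492 nose 0.09458824264652463 lat -0.004329525971040539
-0.05 0.032936579625001704 nose 0.0946828981250085 lat -0.004213290935701608
-0.035 0.02994458627921292 nose 0.09472293139606458 lat -0.00403975940246055
-0.02 0.02690201078832949 nose 0.09451005394164744 lat -0.003972909245943099
```

>>> {"op": "jog_arm", "data": {"targets": [[0.0, [0.0056, 0.0098, 0], 0], [0.0, [0.0026, 0.0076, 0], 0], [0.0, [0.0006, 0.0019, 0], 0], [0.0, [0, 0, 0], 0], [0.0, [0, 0, 0], 0]]}}

```text
clock: 23.98
position: [0.5313, 0.0807, 0.0248]
ee_rot: [0.412, -0.412, 0.575, -0.575]
contact_force: [-0.2, -0.2, -1.2]
width: -0.0
```

>>> {"op": "jog_arm", "data": {"targets": [[0.0, [0.0003, 0.0009, 0], 0], [0.0, [0, 0, 0], 0]]}}

```text
clock: 24.22
position: [0.5318, 0.0816, 0.0248]
ee_rot: [-0.412, 0.412, -0.575, 0.575]
contact_force: [0.7, -0.7, -0.1]
width: -0.0005
```

>>> {"op": "jog_arm", "data": {"targets": [[0.0, [0.0003, 0.0009, 0], 0], [0.0, [0.0003, 0.0009, 0], 0], [0.0, [0, 0, 0], 0]]}}

```text
clock: 24.6
position: [0.5324, 0.0836, 0.0248]
ee_rot: [-0.412, 0.412, -0.575, 0.575]
contact_force: [-0.3, 0.1, 0.5]
width: -0.0
```

>>> {"op": "jog_arm", "data": {"targets": [[0.0, [0.0003, 0.0009, 0], 0], [0.0, [0, 0, 0], 0]]}}

```text
clock: 24.85
position: [0.5326, 0.0841, 0.0248]
ee_rot: [-0.412, 0.412, -0.575, 0.575]
contact_force: [-0.6, -1.3, 0.6]
width: -0.0
```

Contact. From here it is one small step per call.

>>> {"op": "jog_arm", "data": {"targets": [[0.0, [0.0002, 0.0005, 0], 0], [0.0, [0, 0, 0], 0]]}}

```text
clock: 25.1
position: [0.5326, 0.0842, 0.0248]
ee_rot: [-0.412, 0.413, -0.574, 0.575]
contact_force: [-1.5, -5.0, 1.0]
width: -0.0001
```

>>> {"op": "jog_arm", "data": {"targets": [[0.0, [0.0002, 0.0005, 0], 0], [0.0, [0, 0, 0], 0]]}}

```text
clock: 25.35
position: [0.5325, 0.0846, 0.0248]
ee_rot: [-0.412, 0.413, -0.574, 0.575]
contact_force: [-1.4, -5.3, 1.8]
width: -0.0001
```

Moving now at about 5.5 N, which is the free baseline. Continuing.

>>> {"op": "jog_arm", "data": {"targets": [[0.0, [0.0002, 0.0005, 0], 0], [0.0, [0, 0, 0], 0]]}}

```text
clock: 25.6
position: [0.5326, 0.0851, 0.0248]
ee_rot: [-0.411, 0.413, -0.574, 0.575]
contact_force: [-2.0, -4.9, 1.7]
width: -0.0001
```

>>> {"op": "jog_arm", "data": {"targets": [[0.0, [0.0002, 0.0005, 0], 0], [0.0, [0, 0, 0], 0]]}}

```text
clock: 25.85
position: [0.5327, 0.0856, 0.0248]
ee_rot: [-0.411, 0.413, -0.575, 0.575]
contact_force: [-2.2, -5.0, 1.8]
width: 0.0001
```

>>> {"op": "jog_arm", "data": {"targets": [[0.0, [0.0002, 0.0005, 0], 0], [0.0, [0, 0, 0], 0]]}}

```text
clock: 26.1
position: [0.5329, 0.086, 0.0248]
ee_rot: [-0.411, 0.413, -0.575, 0.575]
contact_force: [-3.5, -5.3, 1.7]
width: 0.0003
```

>>> {"op": "jog_arm", "data": {"targets": [[0.0, [0.0002, 0.0005, 0], 0], [0.0, [0, 0, 0], 0]]}}

```text
clock: 26.35
position: [0.5331, 0.0865, 0.0248]
ee_rot: [-0.411, 0.413, -0.575, 0.575]
contact_force: [-1.7, -6.0, 1.7]
width: 0.0002
```

>>> {"op": "jog_arm", "data": {"targets": [[0.0, [0.0002, 0.0005, 0], 0], [0.0, [0, 0, 0], 0]]}}

```text
clock: 26.6
position: [0.5333, 0.087, 0.0248]
ee_rot: [-0.411, 0.413, -0.575, 0.575]
contact_force: [-2.1, -5.5, 2.7]
width: 0.0001
```

>>> {"op": "jog_arm", "data": {"targets": [[0.0, [0.0002, 0.0005, 0], 0], [0.0, [0, 0, 0], 0]]}}

```text
clock: 26.85
position: [0.5334, 0.0875, 0.0248]
ee_rot: [-0.411, 0.413, -0.574, 0.575]
contact_force: [-2.2, -5.2, 2.1]
width: -0.0
```

>>> {"op": "jog_arm", "data": {"targets": [[0.0, [0.0002, 0.0005, 0], 0], [0.0, [0, 0, 0], 0]]}}

```text
clock: 27.1
position: [0.5335, 0.0878, 0.0248]
ee_rot: [-0.411, 0.413, -0.574, 0.575]
contact_force: [-2.3, -6.7, 2.1]
width: -0.0
```

>>> {"op": "jog_arm", "data": {"targets": [[0.0, [0.0001, 0.0004, 0], 0], [0.0, [0, 0, 0], 0]]}}

```text
clock: 27.35
position: [0.5335, 0.0879, 0.0248]
ee_rot: [-0.411, 0.413, -0.574, 0.575]
contact_force: [-2.5, -7.3, 3.2]
width: 0.0005
```

>>> {"op": "jog_arm", "data": {"targets": [[0.0, [0.0001, 0.0003, 0], 0], [0.0, [0, 0, 0], 0]]}}

```text
clock: 27.6
position: [0.5336, 0.088, 0.0248]
ee_rot: [-0.411, 0.414, -0.574, 0.575]
contact_force: [-2.6, -8.9, 1.5]
width: 0.0001
```

>>> {"op": "jog_arm", "data": {"targets": [[0.0, [0, 0, 0], 0]]}}

```text
clock: 27.72
position: [0.5336, 0.088, 0.0248]
ee_rot: [-0.411, 0.413, -0.574, 0.575]
contact_force: [-2.8, -8.3, 3.5]
width: 0.0001
```

>>> {"op": "jog_arm", "data": {"targets": [[0.0, [0.0001, 0.0003, 0], 0], [0.0, [0, 0, 0], 0]]}}

```text
clock: 27.98
position: [0.5336, 0.0881, 0.0248]
ee_rot: [-0.411, 0.414, -0.574, 0.575]
contact_force: [-2.7, -10.0, 2.9]
width: -0.0001
```

Push is now about 10.3 N, some 4.5 N over the 5.6 N baseline, so I expect about 4 N on the collar. I'll stop here and back straight away.

>>> {"op": "jog_arm", "data": {"targets": [[0.0, [-0.0006, -0.0019, 0], 0], [0.0, [-0.0016, -0.0047, 0], 0], [0.0, [-0.0049, -0.0142, 0], 0], [0.0, [-0.0097, -0.0284, 0], 0], [0.0, [-0.005, -0.014, 0.03], 0], [0.0, [0, 0, 0.05], 0], [0.0, [0, 0, 0.05], 0], [0.0, [0, 0, 0], 0]]}}

```text
clock: 28.98
position: [0.5157, 0.0259, 0.1589]
ee_rot: [-0.414, 0.409, -0.573, 0.577]
contact_force: [-0.5, -0.4, -0.5]
width: 0.0001
```

```bash
python3 wl.py wrist13; python3 lug.py p13
python3 - <<'E'
from h import *
im,d=get_image('side');save(im,'side13')
cm=camera_model('side')
for o in ['pot','twine','file']:
    r=silhouettes(o,'side')
    if r:
        P=cloud(cm,d,r[0]['mask']);P0=np.load(f'pics/side_{o}.npy');print(o,np.median(P,0)-np.median(P0,0))
E
```

```text
28.975 [0.5157 0.0259 0.1589] [-0.5441 -0.449  -0.5312] 0.00012591632560760127 tcp -0.15727051311535442 -0.0070627166922218616
[0.58]
-0.08 0.03722402271089065 nose 0.08612011355445322 lat -0.0017001222829830971
-0.065 0.03422816470399542 nose 0.08614082351997712 lat -0.0016628951476812155
-0.05 0.031205204625634003 nose 0.08602602312817002 lat -0.001709309712201637
-0.035 0.028223730821327175 nose 0.08611865410663587 lat -0.001693008594955324
-0.02 0.0251604378509378 nose 0.08580218925468899 lat -0.0017450344601952772
29.075 [0.5126 0.0263 0.155 ] tcp x -0.1578624581246347 push 0.7542594588524029 -0.85780080083298 nose est 0.0336375418753653
pot [-0.0002 -0.0001 -0.0006]
twine [ 0.0014  0.0012 -0.0009]
file [-0.079   0.3499  0.0729]
```

View pics/side13.png

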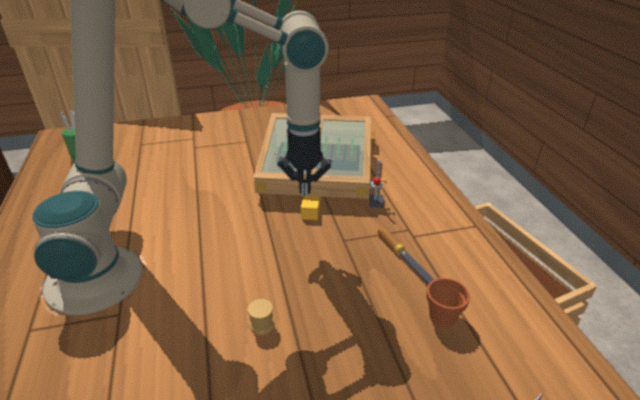

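View pics/p13s.png

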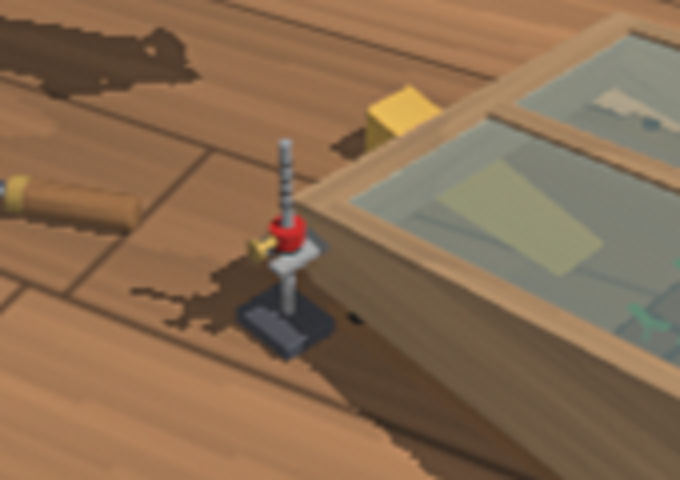

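View pics/wrist13.png

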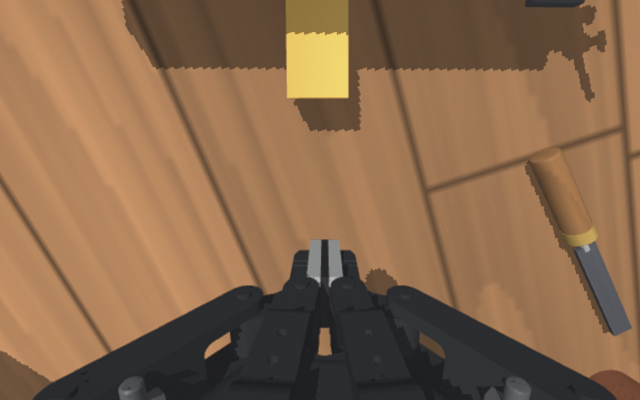

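```bash
python3 wl.py wrist14
python3 - <<'E'
from h import *
im,d=get_image('side');cm=camera_model('side')
for x in silhouettes('file','side')[:3]:
    P=cloud(cm,d,x['mask']);print(x['score'],np.median(P,0)-np.median(np.load('pics/side_file.npy'),0))
for n in ('p9s','p10s','p13s'): pass
a,b,c=[cv2.imread(f'pics/{n}.png').astype(int) for n in('p9s','p10s','p13s')]
print('scene crop glass diffs 9-13,10-13',abs(a-c)[120:400,330:640].mean(),abs(b-c)[120:400,330:640].mean())
E
```

```text
29.375 [0.5123 0.0267 0.1536] [-0.6815  0.4032  1.1317] 0.00014350338970837016 tcp -0.15762562318355136 -0.003539275360568895
[0.9]
-0.08 0.03977263923086331 nose 0.09886319615431656 lat -0.004490533809849496
-0.065 0.03699789897998626 nose 0.09998949489993128 lat -0.004319493240908308
-0.05 0.03403445102419392 nose 0.1001722551209696 lat -0.00423339835537264
-0.035 0.03099281084543963 nose 0.09996405422719815 lat -0.004944458732925967
-0.02 0.028028690181884253 nose 0.10014345090942126 lat -0.004859067903468574
0.56 [-0.0001 -0.002  -0.0002]
scene crop glass diffs 9-13,10-13 1.551874039938556 1.1512096774193548
```

```bash
python3 -c "
from h import *
print(sign_off())"
```

```text
the job is handed in; nothing more can be done
None
```

I handed the job in at about 29 s with the hood resting on the wedge and, by my force readings, about 4 N on the collar. During the first approach the collar came close to, and may have passed, its 9 N limit.

**What I did:** I gripped the wedge near its heel, set it flat and square to the middle of the rail, and slid it in under the rail. I then let go and pushed on the heel with closed fingers. That first push ran too far because I queued several steps without reading the force between them. The push reached about 14.8 N against a free-sliding 5 to 5.6 N, so the collar may have carried up to 9 to 9.7 N. I could not tell whether it tripped the limit.

**How I corrected it:** I gripped the wedge and drew it back until it was off the collar. I then pushed again in steps of 0.5 mm or less, reading the force each time. I stopped at a push of about 10.3 N, some 4.7 N above the free-sliding level, then backed the hand away.

**Last checks:**
- **Wedge:** its thin end is about 99 mm behind the rail face and 4 to 5 mm off the middle. It looks flat and square, and stayed put when I let go.
- **Fork:** it sits right under the collar in the pictures. I worked the collar force out from the push; I did not measure it directly.
- **Bystanders:** pot, twine and file are within about 2 mm of their start.
- **Robot:** it was touching nothing when I handed in.

**Readings that disagreed:** Two final readings were wrong at first and came right when I took them again. The nose position read 86 mm while the arm was still settling, and one file detection was false.

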